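# File the microscope stage inserts on edge in their colour slots

## Robot

A 6-joint arm with a two-finger parallel gripper is mounted at the origin on the work surface. World frame = base frame: x ahead of the robot, y to its left, z up, the work surface at z = 0. Lengths are in m, angles in rad, forces in N, time in s.
With the tool pointing down it reaches from about 0.3 to 0.775 m from the base axis. Payload 14.6 kg.
Tool frame: the origin (TCP) lies midway between the tips of the shut fingers; the grasp point (between the pads) lies 19 mm behind it; z points along the fingers, y is the line along which they close (so a half turn about z gives the same grasp; the last joint's range is limited). The gripper opens to 94 mm and grips with 3 to 60 N. Pads are 16 mm wide; open, the fingers measure 119 mm over their backs; the gripper's body (75 mm by 177 mm) begins 78 mm behind the grasp point.
Start: joints at [1.202, 0.3, 1.521, -0, 1.321, -0.067], TCP at [0.163, 0.525, 0.205] pointing down, gripper open.
Joint ranges: [-3.03, 3.03], [-0.79, 2.21], [0.23, 2.52], [-1.04, 4.18], [0, 3.07], [-2.55, 2.55]. Speed limits (rad/s): [2.22, 2.22, 2.57, 3.14, 3.14, 3.14].

## Interface

Orientations are given as [roll, pitch, yaw] about the fixed x, y, z axes, in that order (R = Rz(yaw) Ry(pitch) Rx(roll)).
In Python, from station import ctrl gives the robot as it stands. The module is installed in compiled form; this text tells all that it offers.
- The arm moves only by the tool servo_tool, never from a script. Its argument "plan" is a list of rows, each a list of 7 numbers: the opening in per cent of the stroke, from 0 (shut) to 100 (fully open), then the shift along the tool's x, y, z in m, then the turn, a rotation vector about the tool's x, y, z in rad. A call has exactly 8 rows; each row shifts and turns the commanded pose from where the row before left it, along the tool's axes as they then stand; what a row does not reach is not made up. A row lasts 1/8 s, in which the tool goes at most 62.5 mm and 10.7 degrees, less where a joint would pass 70% of its speed; a pose out of reach is approached as far as the arm can. A call with a gripper value outside its range is refused whole. The fingers move at their own pace and stop on an object; "force" is the grip in N (left out, the last holds). Time passes only in rows, so rows that do not move let the fingers close, or fill a call up. It gives the time, the measured TCP pose, the force, the opening and the grip force at its end, in the units of the state.
- ctrl.get_obs(): the state, without advancing time (a new reading comes with each control period).
- ctrl.camera(name): name is "scene" or "top" or "wrist"; returns a dict with "pixels" (420x560x3 uint8, red, green, blue), "z_map" (420x560 float32, m along the optical axis (not along the pixel's ray), 0 where there is no reading), "mtx" (3x3 intrinsics, pixels), "pose" (4x4, takes a point from camera to world coordinates). Camera axes: x right, y up, looking along -z (the intrinsics and any distortion apply to the point x, -y, -z); pixel columns grow to the right and rows downward; lengths in m; the calibration is good to about 2 mm. The wrist camera is an equidistant fisheye: a pixel r from the principal point sees the ray r / f radians off the axis. A picture is of the moment at which its call begins.
- ctrl.hand_in(): hands the job in; it is judged then, once.
The state is a dict: "time_s": time; "qpos": joint angles; "joint_vel": joint speeds; "tau": joint torques, N m; "ee_pos": TCP position; "eef_rot": TCP orientation; "force": force on the tool from outside, world axes, zero at the start; "moment": the same for the moment, N m; "grip_width": finger opening in m; "grip_force": force on a finger pad.
Only numpy, scipy, OpenCV 4.12 (cv2) and the standard library are available. Lean on these libraries where they do the work, as an engineer would, in place of code of your own. Each camera call takes 0.05 s, during which the arm holds its last target. There are 200 camera calls.

## Task

Take the blue and the yellow stage insert plates from their leaning stands and stand each upright on its long edge in the rack slot of its own colour, right down on the slot's floor and roughly centred along the slot. Lower them in rather than letting them drop, and leave the grey plate, the small bottle and the twin eyepiece tubes undisturbed.

Things in the scene. Friction and masses are not known exactly. Their poses are not given: they have to be found in the camera images.
- plate_blue: Flat rigid blue frame, 110 mm long, 100 high, 8 thick, about 0.2 kg, with a 50 x 32 mm window in the middle. Origin at its very centre; x = thickness, y = along its 110 mm edges, z = its height. Starts leaning on a stand, z tilted 0.4 rad from vertical with its top towards the robot; its upper 45 mm are clear of the stand on both faces. Either face or long edge may be used.
- plate_yellow: Flat rigid yellow frame, 110 mm long, 100 high, 8 thick, about 0.2 kg, with a 50 x 32 mm window in the middle. Origin at its very centre; x = thickness, y = along its 110 mm edges, z = its height. Starts leaning on a stand, z tilted 0.4 rad from vertical with its top towards the robot; its upper 45 mm are clear of the stand on both faces. Either face or long edge may be used.
- slot_blue: Slot between two upright blue fins 100 mm long: 12 mm gap, flared mouth about 28 mm wide, 58 mm above the origin. Origin at the centre of its underside on the rack board; x across the slot, y along it, z up. Slot floor 6 mm above the origin: a seated plate has its centre 56 mm and its top 106 mm above the origin. Slots are 60 mm apart, colours in any order.
- slot_yellow: Slot between two upright yellow fins 100 mm long: 12 mm gap, flared mouth about 28 mm wide, 58 mm above the origin. Origin at the centre of its underside on the rack board; x across the slot, y along it, z up. Slot floor 6 mm above the origin: a seated plate has its centre 56 mm and its top 106 mm above the origin. Slots are 60 mm apart, colours in any order.
- slot_grey: Slot between two upright grey fins 100 mm long: 12 mm gap, flared mouth about 28 mm wide, 58 mm above the origin. Origin at the centre of its underside on the rack board; x across the slot, y along it, z up. Slot floor 6 mm above the origin: a seated plate has its centre 56 mm and its top 106 mm above the origin. Slots are 60 mm apart, colours in any order. Holds the grey plate.
- rack: White board under the three slots, 190 x 130 x 10 mm, fixed to the bench. Origin at the centre of its underside; the slots run along its y and are spaced along its x.
- stand_a: Fixed leaning stand, aluminium on a black foot, 90 mm wide; its back board reaches 55 mm up the plate, with a low lip in front. Origin on the bench under the middle of the channel floor (30 mm up); y along the channel. A plate on it has its centre 19 mm to -x of the origin and 76 mm above the bench.
- stand_b: Fixed leaning stand, aluminium on a black foot, 90 mm wide; its back board reaches 55 mm up the plate, with a low lip in front. Origin on the bench under the middle of the channel floor (30 mm up); y along the channel. A plate on it has its centre 19 mm to -x of the origin and 76 mm above the bench.
- plate_grey: Flat rigid grey frame, 110 mm long, 100 high, 8 thick, about 0.2 kg, with a 50 x 32 mm window in the middle. Origin at its very centre; x = thickness, y = along its 110 mm edges, z = its height. It stands upright in the grey slot; leave it there.
- bottle: Small amber bottle with a black cap, 34 mm across, 75 mm high, standing on the bench; origin at the centre of its underside. Leave it alone.
- eyepieces: Black pair of eyepiece tubes on a common foot, 80 mm long (y), 36 mm wide, 42 mm high, standing on the bench; origin at the centre of its underside. Leave it alone.
Mind the look-alikes: they are no part of the job. What is shaped like the plate_yellow but green is not meant. What is shaped like the plate_blue but red is not meant.

How it is judged:
By the outcome, as a careful person would: the job done as asked, in the order asked, and still so for the second after the job is handed in, with the robot touching nothing.
It also fails if it takes over 64 s, if anything falls off the work surface, if the arm or the gripper's body presses on something with over 40 N, if the wrist force passes 120 N, or if a joint passes its speed limit or range.

## Working session

There is one attempt and no reset: what is moved stays moved. The work goes in short steps, Python scripts to look and compute and a tool call to move; the robot and the scene stay as the last step left them, time stands still between calls to the robot, and variables do not carry over. Pictures are saved under pics/ and viewed, at most 10 in all, crops included, and the job is handed in when it is done.

Besides the shell and the picture viewer there is one more tool, called after "Call:" by a JSON object that holds its "name" and its "arguments", one argument or row to a line. servo_tool: Moves the arm, as the interface text tells. Its arguments: {"type":"object","properties":{"plan":{"type":"array","items":{"type":"array","items":{"type":"number"}}},"force":{"type":"number"}},"required":["plan"]}

```bash
mkdir -p pics; cat > h.py <<'E'
import numpy as np, cv2
from station import ctrl
def cloud(c):
    d=c["z_map"]; K=c["mtx"]; v,u=np.mgrid[:420,:560]
    p=np.stack([(u-K[0,2])/K[0,0]*d,-(v-K[1,2])/K[1,1]*d,-d],-1)
    T=c["pose"]; return p@T[:3,:3].T+T[:3,3]
E
python3 - <<'E'
from h import *
o=ctrl.get_obs(); print({k:np.round(v,3).tolist() for k,v in o.items()})
ims=[]
for n in("scene","top"):
    c=ctrl.camera(n); np.savez(n,**c); print(n,c["mtx"].round(1).tolist(),c["pose"].round(3).tolist(),(c["z_map"]==0).mean())
    cv2.imwrite(f"pics/{n}.png",c["pixels"][...,::-1])
E
```

```text
{'time_s': 0.0, 'qpos': [1.202, 0.3, 1.522, -0.0, 1.321, -0.067], 'joint_vel': [0.001, -0.001, -0.001, -0.0, 0.002, -0.0], 'tau': [-0.0, -53.181, -35.274, 0.071, 0.024, -0.0], 'ee_pos': [0.163, 0.525, 0.205], 'eef_rot': [-3.14, -0.0, 2.84], 'force': [0.166, -0.484, 0.349], 'moment': [-0.014, 0.008, 0.02], 'grip_force': 0.0, 'grip_width': 0.094}
scene [[506.3, 0.0, 279.2], [0.0, 506.3, 218.2], [0.0, 0.0, 1.0]] [[-0.757, -0.519, 0.397, 1.004], [0.654, -0.617, 0.439, 0.506], [0.017, 0.592, 0.806, 0.869], [0.0, 0.0, 0.0, 1.0]] 0.004064625850340136
top [[487.6, 0.0, 273.2], [0.0, 487.6, 209.9], [0.0, 0.0, 1.0]] [[-0.027, 0.996, -0.088, 0.514], [-0.999, -0.026, 0.019, 0.074], [0.016, 0.089, 0.996, 1.189], [0.0, 0.0, 0.0, 1.0]] 0.0038775510204081634
```

View pics/scene.png

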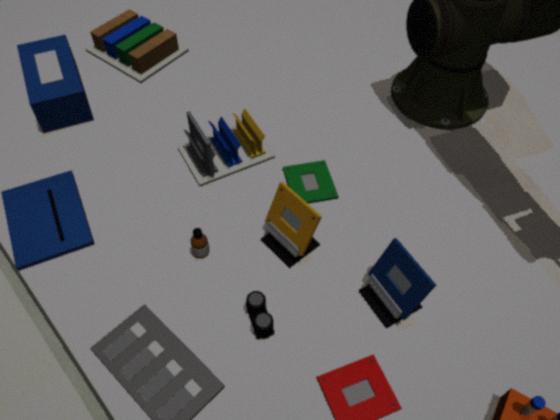

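View pics/top.png

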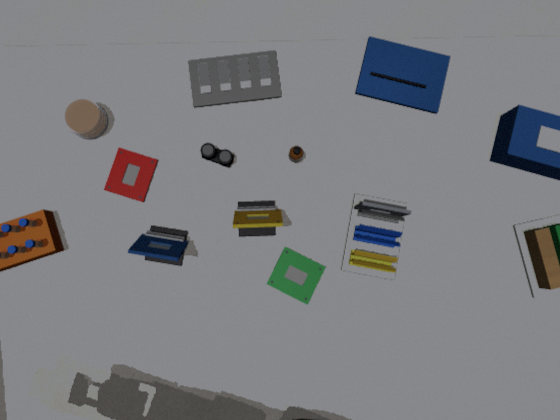

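The scene view shows the yellow plate at about (292,215), the blue one at (403,280) and the rack at (226,148). In the top view they sit at (258,217), (160,245) and (376,236). There the rack order going up the picture is yellow, blue, grey, and the robot is at the bottom.

```bash
cat > m.py <<'E'
from h import *
def masks(c):
    h=cv2.cvtColor(c["pixels"],cv2.COLOR_RGB2HSV); H,S,V=h[...,0],h[...,1],h[...,2]
    return {"blue":(H>100)&(H<130)&(S>120)&(V>40),"yellow":(H>15)&(H<35)&(S>120)&(V>60)}
boxes={"scene":{"plate_blue":(360,235,440,325),"plate_yellow":(258,178,325,260),"slot_blue":(205,110,245,170),"slot_yellow":(230,105,270,160)},
"top":{"plate_blue":(120,220,195,270),"plate_yellow":(225,195,290,240),"slot_blue":(345,218,408,255),"slot_yellow":(340,242,405,280)}}
E
python3 - <<'E'
from m import *
for n in("scene","top"):
    c=np.load(n+".npz"); P=cloud(c); M=masks(c)
    for k,(a,b,d,e) in boxes[n].items():
        m=np.zeros((420,560),bool); m[b:e,a:d]=1
        m&=M[k.split("_")[1]]
        if "plate" in k: m=cv2.erode(m.astype(np.uint8),np.ones((3,3)))>0
        q=P[m]; q=q[q[:,2]>0.012]
        print(n,k,len(q),"z pct",np.percentile(q[:,2],[1,50,99]).round(3))
        if "plate" in k:
            ce=np.median(q,0)
            for _ in range(4):
                u,s,vt=np.linalg.svd(q-ce,full_matrices=False); nn=vt[2]*np.sign(vt[2][2])
                r=(q-ce)@nn; g=abs(r-np.median(r))<0.004; q=q[g]; ce=q.mean(0)
            e=np.cross([0,0,1],nn); e/=np.linalg.norm(e); w=np.cross(nn,e)
            f=lambda a:np.percentile((q-ce)@a,[1,99])
            fe,fw=f(e),f(w)
            print("  n",nn.round(3),"tilt z",np.arcsin(nn[2]).round(3),"yaw n",np.arctan2(nn[1],nn[0]).round(3),"ext",fe.round(3),fw.round(3),"rms",r.std().round(4),"facectr",(ce+e*fe.mean()+w*fw.mean()).round(4))
        else:
            t=q[(q[:,2]>0.055)]
            (x,y),(w,h),a=cv2.minAreaRect((t[:,:2]*1000).astype(np.float32))
            print("  rect",round(x,1),round(y,1),round(w,1),round(h,1),round(a,2), len(t))
# rack board, from the top view: white bright points of z about .010
c=np.load("top.npz");P=cloud(c)
s=P[190:285,335:415].reshape(-1,3)
print(np.histogram(s[:,2],bins=np.arange(-.006,.13,.004)))
b=s[(s[:,2]>.006)];(x,y),(w,h),a=cv2.minAreaRect((b[:,:2]*1000).astype(np.float32));print("rack",x,y,w,h,a)
E
```

```text
scene plate_blue 85 z pct [0.061 0.122 0.126]
  n [ 0.904 -0.174  0.391] tilt z 0.402 yaw n -0.19 ext [-0.046  0.055] [-0.056  0.013] rms 0.0011 facectr [0.5331 0.3167 0.0932]
scene plate_yellow 1400 z pct [0.045 0.093 0.125]
  n [ 0.953 -0.039  0.299] tilt z 0.304 yaw n -0.041 ext [-0.051  0.052] [-0.027  0.027] rms 0.0011 facectr [0.5928 0.0933 0.0924]
scene slot_blue 580 z pct [0.013 0.055 0.07 ]
  rect 751.0 146.5 877.6 58.0 58.69 290
scene slot_yellow 445 z pct [0.013 0.059 0.072]
  rect 720.4 154.8 900.8 63.3 55.16 280
top plate_blue 535 z pct [0.05  0.104 0.126]
  n [ 0.916 -0.167  0.366] tilt z 0.375 yaw n -0.18 ext [-0.046  0.043] [-0.023  0.018] rms 0.0008 facectr [0.5286 0.3103 0.1041]
top plate_yellow 521 z pct [0.052 0.106 0.127]
  n [0.915 0.008 0.403] tilt z 0.414 yaw n 0.009 ext [-0.051  0.05 ] [-0.047  0.035] rms 0.0013 facectr [0.5945 0.0894 0.0895]
top slot_blue 688 z pct [0.013 0.058 0.073]
  rect 544.9 -83.2 51.4 315.7 2.01 376
top slot_yellow 667 z pct [0.013 0.06  0.073]
  rect 507.0 -78.5 302.2 37.1 80.5 402
(array([ 300, 1969, 1085,  670, 1122,  570,  194,   18,   11,   15,   10,
         16,   23,   34,   40,   95,  248,  306,  397,  138,   14,    7,
         11,    7,   17,   13,   13,   14,   10,   25,  117,   56,    2]), array([-0.006, -0.002,  0.002,  0.006,  0.01 ,  0.014,  0.018,  0.022,
        0.026,  0.03 ,  0.034,  0.038,  0.042,  0.046,  0.05 ,  0.054,
        0.058,  0.062,  0.066,  0.07 ,  0.074,  0.078,  0.082,  0.086,
        0.09 ,  0.094,  0.098,  0.102,  0.106,  0.11 ,  0.114,  0.118,
        0.122,  0.126]))
rack 548.2421875 -107.461181640625 361.57086181640625 227.27133178710938 89.55612182617188
```

```bash
python3 - <<'E'
import cv2,numpy as np
t=cv2.imread("pics/top.png"); s=cv2.imread("pics/scene.png")
r=lambda a:cv2.resize(a,(400,300),interpolation=cv2.INTER_CUBIC)
cv2.imwrite("pics/crop.png",np.vstack([np.hstack([r(t[185:290,325:465]),r(s[95:200,165:305])]),np.hstack([r(t[180:285,115:255]),r(s[230:335,320:460])])]))
E
```

```text
(no output)
```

View pics/crop.png

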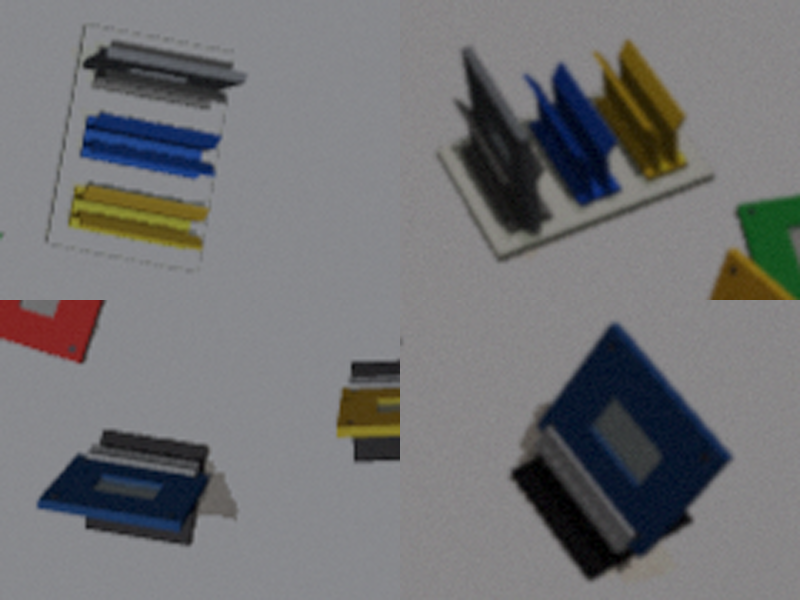

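The crop shows the rack board corners, the fins and both plates clearly. The top-view board corners are near (355,194), (406,202), (396,279) and (342,269). Next I'll measure robustly.

```bash
cat > n.py <<'E'
from m import *
def loose(c):
    h=cv2.cvtColor(c["pixels"],cv2.COLOR_RGB2HSV); H,S=h[...,0],h[...,1]
    return {"blue":(H>98)&(H<130)&(S>110),"yellow":(H>14)&(H<36)&(S>100)}
def cast(c,uv,p0,n):
    K=c["mtx"];T=c["pose"];uv=np.asarray(uv,float)
    d=np.c_[(uv[:,0]-K[0,2])/K[0,0],-(uv[:,1]-K[1,2])/K[1,1],-np.ones(len(uv))]@T[:3,:3].T
    o=T[:3,3]; return o+d*(((p0-o)@n)/(d@n))[:,None]
E
python3 - <<'E'
from n import *
up=np.array([0,0,1.])
for n in("scene","top"):
    c=dict(np.load(n+".npz")); P=cloud(c); M=loose(c)
    for k,(a,b,d,e) in boxes[n].items():
        m=np.zeros((420,560),bool); m[b:e,a:d]=1; m&=M[k.split("_")[1]]
        if "plate" in k:
            q=P[m]; g0=(q[:,2]>.03)&(q[:,2]<.14); q0=q[g0]; q=q0; ce=np.median(q,0)
            # plane of fixed tilt .4, yaw & offset by robust fit
            from scipy.optimize import least_squares
            N=lambda y:np.array([np.cos(.4)*np.cos(y),np.cos(.4)*np.sin(y),np.sin(.4)])
            s=least_squares(lambda v:(q0-ce)@N(v[0])-v[1],[-.1,0],loss="cauchy",f_scale=.001).x
            nn=N(s[0]); on=abs((q0-ce)@nn-s[1])<.003
            vv,uu=np.nonzero(m); uv=np.c_[uu,vv][g0][on]; X=cast(c,uv,ce+nn*s[1],nn)
            e1=np.array([-np.sin(s[0]),np.cos(s[0]),0]); e2=np.cross(nn,e1)
            C=np.c_[(X-ce)@e1,(X-ce)@e2].astype(np.float32)
            (x,y),(w,h),ang=cv2.minAreaRect(C*1000)
            pe=np.percentile(C,[.5,99.5],axis=0)*1000
            fc=ce+nn*s[1]+e1*pe[:,0].mean()/1000; top=fc+e2*pe[1,1]/1000
            print(n,k,len(C),"yaw",s[0].round(4),"rect",np.round([w,h,ang],1),"pct",pe.round(1).tolist(),
             "ctr-from-top",(top-e2*.05-nn*.004).round(4),"z top edge",top[2].round(4))
        else:
            q=P[m]; q=q[(q[:,2]>.060)&(q[:,2]<.076)]; q=q[np.linalg.norm(q[:,:2]-np.median(q[:,:2],0),axis=1)<.065]
            (x,y),(w,h),a=cv2.minAreaRect((q[:,:2]*1000).astype(np.float32)); print(n,k,"fin tops rect",np.round([x,y,w,h,a],1),len(q),"z",np.percentile(q[:,2],[50,90]).round(4))
c=dict(np.load("top.npz"))
cor=np.float32([[354.75,193.75],[406.5,202.5],[396,279.5],[341.8,269]])
X=cast(c,cor,np.array([0,0,.01]),up); print("rack corners",X.round(4).tolist(),"ctr",X.mean(0).round(4),"sides",np.linalg.norm(X-np.roll(X,-1,0),axis=1).round(3))
dx=(X[0]+X[1]-X[2]-X[3]);dy=(X[0]+X[3]-X[1]-X[2]); print("yaw x",np.arctan2(dx[1],dx[0]),"yaw y",np.arctan2(-dy[0],dy[1]))
E
```

```text
scene plate_blue 2037 yaw -0.1885 rect [103.7 110.3  89.5] pct [[-57.6, -60.0], [50.0, 37.8]] ctr-from-top [0.5353 0.3176 0.0782] z top edge 0.1259
scene plate_yellow 1687 yaw 0.0082 rect [112.2 103.2   0.2] pct [[-58.8, -60.4], [51.9, 38.9]] ctr-from-top [0.5942 0.0927 0.0785] z top edge 0.1261
scene slot_blue fin tops rect [ 548.3 -185.7   98.4   35.4   77.3] 222 z [0.0659 0.0692]
scene slot_yellow fin tops rect [ 490.7 -173.8   99.9   35.3   78.3] 222 z [0.0657 0.069 ]
top plate_blue 742 yaw -0.1869 rect [109.  108.6  89.9] pct [[-52.6, -63.2], [55.2, 34.9]] ctr-from-top [0.5336 0.3128 0.0828] z top edge 0.1304
top plate_yellow 608 yaw 0.0087 rect [108.4 104.5   0.5] pct [[-54.4, -65.0], [52.9, 34.1]] ctr-from-top [0.5929 0.0891 0.0838] z top edge 0.1314
top slot_blue fin tops rect [ 548.7 -190.4   98.8   33.2   76.9] 304 z [0.0658 0.0701]
top slot_yellow fin tops rect [ 490.7 -177.7   98.6   34.2   77.8] 336 z [0.0661 0.0707]
rack corners [[0.6527, -0.1487, 0.01], [0.628, -0.2745, 0.01], [0.4425, -0.2395, 0.01], [0.4712, -0.1098, 0.01]] ctr [ 0.5486 -0.1931  0.01  ] sides [0.128 0.189 0.133 0.186]
yaw x -0.1988521801851231 yaw y -0.20609241561242223
```

```bash
cat > p.py <<'E'
from h import *
from scipy.spatial.transform import Rotation as R
PL={"blue":(np.array([.536,.315,.076]),-.188),"yellow":(np.array([.595,.091,.076]),.008)}
SL={"blue":np.array([.5485,-.188,.010]),"yellow":np.array([.490,-.1755,.010])}; SY=-.21
def grasp_rot(yaw,t): # tool y = plate x, tool z = -plate z
    Rp=R.from_euler("ZY",[yaw,-t]).as_matrix(); return np.c_[Rp[:,1],Rp[:,0],-Rp[:,2]]
def stand(k,back=0,dz=.013):
    c,y=PL[k]; A=grasp_rot(y,.4); return c-A[:,2]*(dz+back),A
def slot(k,h=0,dz=.013):
    return SL[k]+[0,0,.056+dz+h],grasp_rot(SY,0)
def plan(pos,A,n=8,o=None):
    o=o or ctrl.get_obs(); p=np.array(o["ee_pos"]); B=R.from_euler("xyz",o["eef_rot"]).as_matrix()
    rv=R.from_matrix(B.T@A).as_rotvec(); st=np.round(rv/n,3); S=R.from_rotvec(st).as_matrix(); q=p.copy(); 
    print("t",round(o["time_s"],2),"go",np.round(np.linalg.norm(pos-p),4),"turn",np.round(np.linalg.norm(rv),3),"grip",round(o["grip_width"],4),round(o["grip_force"],1),"F",np.round(o["force"],1))
    for i in range(n):
        d=np.round(B.T@((p+(pos-p)*(i+1)/n)-q),4); q=q+B@d; B=B@S; print((d+0).tolist()+(st+0).tolist())
E
python3 -c "
from p import *
a,A=stand('blue',.09);print(a,A.round(3).tolist());plan(a,A,10)"
```

```text
[0.49659665 0.32249636 0.17086928] [[0.187, 0.905, 0.383], [0.982, -0.172, -0.073], [0.0, 0.389, -0.921]]
t 0.1 go 0.3914 turn 1.501 grip 0.0941 0.0 F [-0.7 -0.7 -0.4]
[-0.0378, -0.0094, 0.0034, -0.033, -0.029, 0.144]
[-0.0387, -0.004, 0.0043, -0.033, -0.029, 0.144]
[-0.0388, 0.0014, 0.0054, -0.033, -0.029, 0.144]
[-0.038, 0.0067, 0.0066, -0.033, -0.029, 0.144]
[-0.0364, 0.0118, 0.0081, -0.033, -0.029, 0.144]
[-0.0341, 0.0167, 0.0095, -0.033, -0.029, 0.144]
[-0.0311, 0.021, 0.0111, -0.033, -0.029, 0.144]
[-0.0274, 0.0249, 0.0127, -0.033, -0.029, 0.144]
[-0.0233, 0.028, 0.0143, -0.033, -0.029, 0.144]
[-0.0185, 0.0306, 0.0158, -0.033, -0.029, 0.144]
```

Call:
{"name": "servo_tool", "arguments": {
  "plan": [
    [40,-0.038,-0.009,0.003,-0.033,-0.029,0.144],
    [40,-0.039,-0.004,0.004,-0.033,-0.029,0.144],
    [40,-0.039,0.001,0.005,-0.033,-0.029,0.144],
    [40,-0.038,0.007,0.007,-0.033,-0.029,0.144],
    [40,-0.036,0.012,0.008,-0.033,-0.029,0.144],
    [40,-0.034,0.017,0.009,-0.033,-0.029,0.144],
    [40,-0.031,0.021,0.011,-0.033,-0.029,0.144],
    [40,-0.027,0.025,0.012,-0.033,-0.029,0.144]
  ]
}}

```text
time_s: 1.1
ee_pos: [0.4314, 0.3635, 0.1799]
eef_rot: [2.812, 0.045, 1.664]
force: [-0.1, 0.0, 0.3]
grip_width: 0.0373
grip_force: 0.0
```

```bash
python3 -c "
from p import *
a,A=stand('blue',.09);plan(a,A,5)"
```

```text
t 1.1 go 0.0775 turn 0.292 grip 0.0373 0.0 F [-0.1  0.   0.3]
[-0.0093, 0.0108, 0.0061, -0.013, -0.012, 0.056]
[-0.0086, 0.0113, 0.0063, -0.013, -0.012, 0.056]
[-0.0079, 0.0116, 0.0065, -0.013, -0.012, 0.056]
[-0.0071, 0.012, 0.0069, -0.013, -0.012, 0.056]
[-0.0064, 0.0122, 0.007, -0.013, -0.012, 0.056]
```

Call:
{"name": "servo_tool", "arguments": {
  "plan": [
    [40,-0.0093,0.0108,0.0061,-0.013,-0.012,0.056],
    [40,-0.0086,0.0113,0.0063,-0.013,-0.012,0.056],
    [40,-0.0079,0.0116,0.0065,-0.013,-0.012,0.056],
    [40,-0.0071,0.012,0.0069,-0.013,-0.012,0.056],
    [40,-0.0064,0.0122,0.007,-0.013,-0.012,0.056],
    [40,0,0,0,0,0,0],
    [40,0,0,0,0,0,0],
    [40,0,0,0,0,0,0]
  ]
}}

```text
time_s: 2.1
ee_pos: [0.4955, 0.324, 0.1713]
eef_rot: [2.74, 0.001, 1.387]
force: [0.3, 0.4, 0.0]
grip_width: 0.0373
grip_force: 0.0
```

```bash
python3 -c "
from p import *
a,A=stand('blue',.0);plan(a,A,6)
c=ctrl.camera('wrist');np.savez('w1',**c);cv2.imwrite('pics/w1.png',c['pixels'][...,::-1]);print(c['mtx'],c['pose'].round(3))"
```

```text
t 2.1 go 0.0909 turn 0.005 grip 0.0373 0.0 F [0.3 0.4 0. ]
[-0.0002, 0.0002, 0.0151, 0.0, 0.0, 0.001]
[-0.0002, 0.0001, 0.0152, 0.0, 0.0, 0.001]
[-0.0003, 0.0002, 0.0151, 0.0, 0.0, 0.001]
[-0.0002, 0.0001, 0.0152, 0.0, 0.0, 0.001]
[-0.0002, 0.0002, 0.0151, 0.0, 0.0, 0.001]
[-0.0002, 0.0001, 0.0152, 0.0, 0.0, 0.001]
[[325.1922621   0.        274.7146833]
 [  0.        325.1922621 206.2497176]
 [  0.          0.          1.       ]] [[ 0.905  0.284 -0.317  0.441]
 [-0.168  0.923  0.346  0.417]
 [ 0.391 -0.26   0.883  0.337]
 [ 0.     0.     0.     1.   ]]
```

View pics/w1.png

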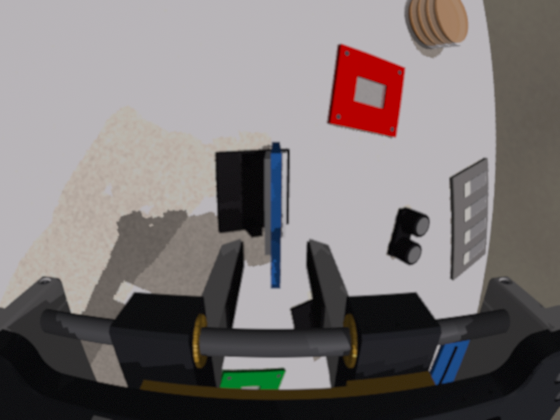

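The wrist view shows the blue plate edge-on as a line from (276,143) to (276,287). It lies midway between the fingertips at columns 243 and 308. I'll check where its ends fall along the plate.

```bash
cat >> p.py <<'E'
def wray(c,uv):
    K=c["mtx"]; v=(np.asarray(uv,float)-K[:2,2])/K[0,0]; t=np.linalg.norm(v,axis=1); s=np.sin(t)/t
    return np.c_[v[:,0]*s,-v[:,1]*s,-np.cos(t)]@c["pose"][:3,:3].T
def wcast(c,uv,p0,n):
    d=wray(c,uv); o=c["pose"][:3,3]; return o+d*(((p0-o)@n)/(d@n))[:,None]
E
python3 -c "
from p import *
c=dict(np.load('w1.npz'));p,A=stand('blue');ce=PL['blue'][0];X=wcast(c,[[276,143],[276,287],[272,215],[281,215]],ce-A[:,2]*.05,A[:,2])
print(((X-ce)@A*1000).round(1))"
```

```text
[[ 61.1  -0.5 -50. ]
 [-55.8   0.1 -50. ]
 [  6.9  -3.3 -50. ]
 [  6.9   3.5 -50. ]]
```

Call:
{"name": "servo_tool", "arguments": {
  "plan": [
    [40,0,0,0.018,0,0,0.001],
    [40,0,0,0.018,0,0,0.001],
    [40,0,0,0.018,0,0,0.001],
    [40,0,0,0.018,0,0,0.001],
    [40,0,0,0.012,0,0,0.001],
    [40,0,0,0.007,0,0,0],
    [40,0,0,0,0,0,0],
    [5,0,0,0,0,0,0]
  ],
  "force": 35
}}

```text
time_s: 3.15
ee_pos: [0.5309, 0.3173, 0.0879]
eef_rot: [2.74, -0.001, 1.382]
force: [0.8, 0.6, -0.3]
grip_width: 0.0308
grip_force: 0.0
```

Call:
{"name": "servo_tool", "arguments": {
  "plan": [
    [0,0,0,0,0,0,0],
    [0,0,0,0,0,0,0],
    [0,0,0,0,0,0,0],
    [0,0,0,0,0,0,0],
    [0,0,0,0,0,0,0],
    [0,0,0,0,0,0,0],
    [0,0,0,0,0,0,0],
    [0,0,0,0,0,0,0]
  ]
}}

```text
time_s: 4.15
ee_pos: [0.5309, 0.3171, 0.0877]
eef_rot: [2.74, -0.001, 1.382]
force: [-1.1, -1.9, 4.9]
grip_width: 0.0075
grip_force: 35.0
```

```bash
python3 -c "
from p import *
a,A=stand('blue',.09);plan(a,A,1)"
```

```text
t 4.15 go 0.0902 turn 0.002 grip 0.0075 35.0 F [-1.1 -1.9  4.9]
[-0.0011, 0.0006, -0.0901, 0.002, -0.001, -0.002]
```

Call:
{"name": "servo_tool", "arguments": {
  "plan": [
    [0,0,0,-0.006,0,0,0],
    [0,0,0,-0.012,0,0,0],
    [0,0,0,-0.02,0,0,0],
    [0,0,0,-0.025,0,0,0],
    [0,0,0,-0.025,0,0,0],
    [0,0,0,-0.025,0,0,0],
    [0,0,0,-0.025,0,0,0],
    [0,0,0,-0.015,0,0,0]
  ]
}}

```text
time_s: 5.15
ee_pos: [0.4716, 0.3283, 0.2288]
eef_rot: [2.741, -0.001, 1.382]
force: [0.1, 0.6, -2.0]
grip_width: 0.0078
grip_force: 35.0
```

```bash
python3 -c "
from p import *
a,A=slot('blue',.11);print(a);plan(a,A,16)"
```

```text
[ 0.5485 -0.188   0.189 ]
t 5.15 go 0.5235 turn 0.401 grip 0.0078 35.0 F [ 0.1  0.6 -2. ]
[-0.0308, 0.009, 0.0065, 0.025, 0.0, 0.001]
[-0.0308, 0.0091, 0.0062, 0.025, 0.0, 0.001]
[-0.0307, 0.0094, 0.006, 0.025, 0.0, 0.001]
[-0.0308, 0.0095, 0.0058, 0.025, 0.0, 0.001]
[-0.0308, 0.0097, 0.0055, 0.025, 0.0, 0.001]
[-0.0307, 0.0099, 0.0053, 0.025, 0.0, 0.001]
[-0.0307, 0.01, 0.0051, 0.025, 0.0, 0.001]
[-0.0307, 0.0102, 0.0048, 0.025, 0.0, 0.001]
[-0.0308, 0.0103, 0.0045, 0.025, 0.0, 0.001]
[-0.0307, 0.0105, 0.0043, 0.025, 0.0, 0.001]
[-0.0306, 0.0106, 0.004, 0.025, 0.0, 0.001]
[-0.0307, 0.0107, 0.0037, 0.025, 0.0, 0.001]
[-0.0307, 0.0109, 0.0035, 0.025, 0.0, 0.001]
[-0.0307, 0.0109, 0.0032, 0.025, 0.0, 0.001]
[-0.0306, 0.0111, 0.003, 0.025, 0.0, 0.001]
[-0.0306, 0.0112, 0.0026, 0.025, 0.0, 0.001]
```

Call:
{"name": "servo_tool", "arguments": {
  "plan": [
    [0,-0.031,0.009,0.0065,0.025,0,0.001],
    [0,-0.031,0.009,0.006,0.025,0,0.001],
    [0,-0.031,0.0094,0.006,0.025,0,0.001],
    [0,-0.031,0.0095,0.006,0.025,0,0.001],
    [0,-0.031,0.0097,0.0055,0.025,0,0.001],
    [0,-0.031,0.01,0.005,0.025,0,0.001],
    [0,-0.031,0.01,0.005,0.025,0,0.001],
    [0,-0.031,0.01,0.005,0.025,0,0.001]
  ]
}}

```text
time_s: 6.15
ee_pos: [0.5097, 0.067, 0.2079]
eef_rot: [2.942, -0.003, 1.374]
force: [-0.5, -0.1, -1.5]
grip_width: 0.0078
grip_force: 35.0
```

Call:
{"name": "servo_tool", "arguments": {
  "plan": [
    [0,-0.031,0.0103,0.0045,0.025,0,0.001],
    [0,-0.031,0.0105,0.004,0.025,0,0.001],
    [0,-0.031,0.0106,0.004,0.025,0,0.001],
    [0,-0.031,0.0107,0.004,0.025,0,0.001],
    [0,-0.031,0.011,0.0035,0.025,0,0.001],
    [0,-0.031,0.011,0.003,0.025,0,0.001],
    [0,-0.028,0.011,0.003,0.025,0,0.001],
    [0,-0.026,0.011,0.003,0.025,0,0.001]
  ]
}}

```text
time_s: 7.15
ee_pos: [0.5491, -0.1857, 0.1877]
eef_rot: [-3.141, -0.004, 1.365]
force: [-0.4, 0.6, -2.0]
grip_width: 0.0075
grip_force: 35.0
```

```bash
python3 -c "
from p import *
for n in ('scene','wrist','top'):
  c=ctrl.camera(n);np.savez(n+'2',**c);cv2.imwrite('pics/'+n+'2.png',c['pixels'][...,::-1])
a,A=slot('blue',.11);plan(a,A,2)
"
```

```text
t 7.3 go 0.0032 turn 0.006 grip 0.0079 35.0 F [-0.6  0.4 -2.1]
[-0.0013, 0.0, -0.0009, 0.0, -0.002, 0.002]
[-0.0013, 0.0, -0.0008, 0.0, -0.002, 0.002]
```

View pics/wrist2.png

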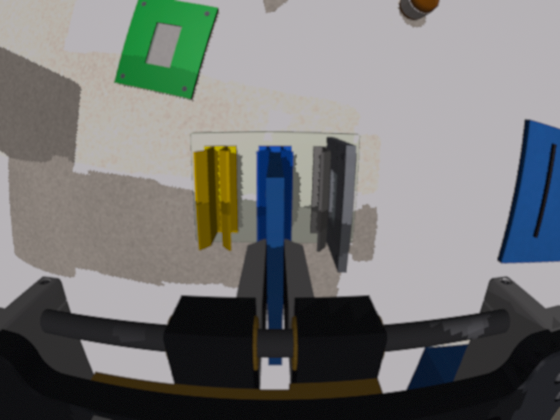

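```bash
python3 -c "
from p import *
c=dict(np.load('wrist2.npz'));o=ctrl.get_obs();B=R.from_euler('xyz',o['eef_rot']).as_matrix();p=np.array(o['ee_pos'])
t=lambda uv,z:print(((wcast(c,uv,np.array([0,0,z]),np.array([0,0,1.]))-p)@B*1000).round(1).tolist())
t([[257,150],[292,150],[258,146],[292,146],[257,225],[292,225]],.068)   # fins
t([[267,185],[284,185],[276,178]],p[2]+.037)  # carried plate top
t([[192,133],[358,133]],.01)
h=cv2.cvtColor(c['pixels'],cv2.COLOR_RGB2HSV);
for r in (155,165,172,185,215): 
  m=(h[r,:,0]>100)&(h[r,:,0]<130)&(h[r,:,1]>110); k=np.nonzero(m[230:320])[0]+230; print(r,k.min(),k.max(),h[r,254:296,2].tolist())
"
```

```text
[[44.5, -16.1, 119.5], [44.5, 16.1, 119.5], [48.3, -15.2, 119.5], [48.2, 16.1, 119.5], [-28.5, -17.2, 119.2], [-28.5, 17.0, 119.2]]
[[46.4, -3.1, -36.8], [46.4, 4.6, -36.8], [49.6, 1.0, -36.8]]
[[58.5, -92.1, 177.6], [58.4, 92.9, 177.5]]
155 257 292 [179, 168, 154, 143, 129, 116, 106, 103, 104, 103, 104, 104, 104, 101, 89, 71, 58, 55, 54, 54, 53, 54, 54, 54, 54, 56, 74, 101, 114, 117, 115, 113, 114, 116, 116, 119, 123, 130, 132, 129, 120, 115]
165 257 292 [180, 167, 154, 142, 129, 115, 106, 104, 104, 104, 104, 104, 101, 90, 72, 58, 54, 55, 54, 54, 54, 54, 53, 51, 51, 50, 51, 56, 64, 70, 71, 71, 71, 72, 72, 84, 105, 117, 118, 106, 101, 127]
172 257 291 [178, 166, 153, 142, 128, 114, 106, 104, 103, 103, 104, 101, 90, 72, 58, 55, 55, 55, 54, 54, 54, 54, 55, 54, 54, 54, 55, 55, 57, 64, 69, 71, 71, 71, 72, 73, 76, 80, 83, 87, 94, 103]
185 257 291 [177, 165, 153, 143, 132, 117, 106, 104, 103, 104, 105, 107, 115, 119, 122, 121, 120, 120, 120, 120, 120, 120, 120, 120, 120, 120, 120, 120, 120, 112, 93, 75, 71, 71, 71, 73, 77, 80, 84, 86, 94, 95]
215 257 291 [124, 115, 103, 92, 82, 75, 74, 75, 77, 78, 77, 86, 103, 115, 119, 120, 120, 120, 120, 120, 120, 120, 120, 120, 120, 120, 120, 121, 118, 107, 89, 75, 72, 71, 72, 76, 80, 82, 86, 93, 95, 95]
```

The wrist view shows the carried blue plate centred over the blue fins: plate columns 267–284, fins 257–292. The offset across the slot is under 1 mm, so I'm lowering it.

Call:
{"name": "servo_tool", "arguments": {
  "plan": [
    [0,0,0,0.012,0,0,0],
    [0,0,0,0.012,0,0,0],
    [0,0,0,0.012,0,0,0],
    [0,0,0,0.01,0,0,0],
    [0,0,0,0.008,0,0,0],
    [0,0,0,0.008,0,0,0],
    [0,0,0,0.008,0,0,0],
    [0,0,0,0.008,0,0,0]
  ]
}}

```text
time_s: 8.3
ee_pos: [0.5495, -0.1844, 0.1101]
eef_rot: [3.14, -0.004, 1.366]
force: [0.0, -0.1, -0.7]
grip_width: 0.008
grip_force: 35.0
```

Call:
{"name": "servo_tool", "arguments": {
  "plan": [
    [0,0,0,0.005,0,0,0],
    [0,0,0,0.005,0,0,0],
    [0,0,0,0.004,0,0,0],
    [0,0,0,0.003,0,0,0],
    [0,0,0,0.003,0,0,0],
    [0,0,0,0.002,0,0,0],
    [0,0,0,0.002,0,0,0],
    [0,0,0,0.001,0,0,0]
  ]
}}

```text
time_s: 9.3
ee_pos: [0.5495, -0.1843, 0.0854]
eef_rot: [3.141, -0.004, 1.366]
force: [-0.4, 0.4, -1.1]
grip_width: 0.0078
grip_force: 35.0
```

No contact yet, so I'm going on slowly until the plate touches the floor.

Call:
{"name": "servo_tool", "arguments": {
  "plan": [
    [0,0,0,0.001,0,0,0],
    [0,0,0,0.001,0,0,0],
    [0,0,0,0.0005,0,0,0],
    [0,0,0,0.0005,0,0,0],
    [0,0,0,0.0005,0,0,0],
    [0,0,0,0.0005,0,0,0],
    [0,0,0,0.0005,0,0,0],
    [0,0,0,0.0005,0,0,0]
  ]
}}

```text
time_s: 10.3
ee_pos: [0.5495, -0.1843, 0.0805]
eef_rot: [3.14, -0.004, 1.366]
force: [-0.2, 0.2, -1.8]
grip_width: 0.0079
grip_force: 35.0
```

Call:
{"name": "servo_tool", "arguments": {
  "plan": [
    [0,0,0,0.0005,0,0,0],
    [0,0,0,0.0005,0,0,0],
    [0,0,0,0.0005,0,0,0],
    [0,0,0,0.0005,0,0,0],
    [0,0,0,0.0005,0,0,0],
    [0,0,0,0.0005,0,0,0],
    [0,0,0,0,0,0,0],
    [0,0,0,0,0,0,0]
  ]
}}

```text
time_s: 11.3
ee_pos: [0.5498, -0.1842, 0.0787]
eef_rot: [3.139, -0.004, 1.366]
force: [-3.8, 2.6, 11.1]
grip_width: 0.0079
grip_force: 35.0
```

Contact at 11 N with the TCP at 0.0787 m; the expected seating height was 0.079. Releasing with a small opening and going up.

Call:
{"name": "servo_tool", "arguments": {
  "plan": [
    [10,0,0,0,0,0,0],
    [16,0,0,0,0,0,0],
    [22,0,0,0,0,0,0],
    [22,0,0,0,0,0,0],
    [22,0,0,-0.01,0,0,0],
    [22,0,0,-0.025,0,0,0],
    [22,0,0,-0.03,0,0,0],
    [22,0,0,-0.035,0,0,0]
  ]
}}

```text
time_s: 12.3
ee_pos: [0.5492, -0.1846, 0.1789]
eef_rot: [3.141, -0.004, 1.366]
force: [0.1, 0.5, -0.0]
grip_width: 0.0206
grip_force: 0.0
```

```bash
python3 -c "
from p import *
for n in ('scene','wrist'):
  c=ctrl.camera(n);np.savez(n+'3',**c);cv2.imwrite('pics/'+n+'3.png',c['pixels'][...,::-1])
h=cv2.imread('pics/scene3.png')[95:200,150:290];w=cv2.imread('pics/wrist3.png')[100:310,140:420]
cv2.imwrite('pics/c3.png',np.hstack([cv2.resize(h,(400,300)),cv2.resize(w,(400,300))]))
a,A=stand('yellow',.09);print(a);plan(a,A,8)"
```

```text
[0.55489119 0.09067912 0.17086928]
t 12.4 go 0.2761 turn 0.445 grip 0.0207 0.0 F [ 0.6  0.4 -0. ]
[0.0339, -0.0065, 0.0014, -0.049, 0.005, -0.026]
[0.034, -0.0057, 0.0014, -0.049, 0.005, -0.026]
[0.0341, -0.0049, 0.0012, -0.049, 0.005, -0.026]
[0.0343, -0.004, 0.0012, -0.049, 0.005, -0.026]
[0.0343, -0.0032, 0.0012, -0.049, 0.005, -0.026]
[0.0345, -0.0024, 0.0012, -0.049, 0.005, -0.026]
[0.0344, -0.0016, 0.0013, -0.049, 0.005, -0.026]
[0.0345, -0.0007, 0.0014, -0.049, 0.005, -0.026]
```

View pics/c3.png

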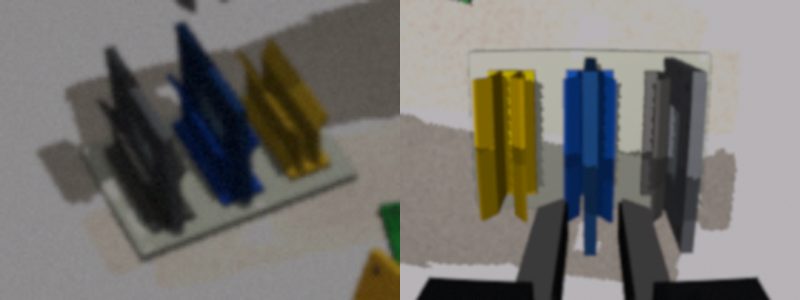

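The crops show the blue plate upright in the blue slot, reaching the same height as the grey plate, at about (210,110) left and (590,155) right. Now the yellow plate.

Call:
{"name": "servo_tool", "arguments": {
  "plan": [
    [40,0.034,-0.0065,0.0014,-0.049,0.005,-0.026],
    [40,0.034,-0.0057,0.0014,-0.049,0.005,-0.026],
    [40,0.034,-0.005,0.0012,-0.049,0.005,-0.026],
    [40,0.0343,-0.004,0.0012,-0.049,0.005,-0.026],
    [40,0.0343,-0.0032,0.0012,-0.049,0.005,-0.026],
    [40,0.0345,-0.0024,0.0012,-0.049,0.005,-0.026],
    [40,0.0345,-0.0016,0.0013,-0.049,0.005,-0.026],
    [40,0.0345,-0.0007,0.0014,-0.049,0.005,-0.026]
  ]
}}

```text
time_s: 13.4
ee_pos: [0.5531, 0.0925, 0.1669]
eef_rot: [2.745, -0.002, 1.577]
force: [0.2, -0.1, -0.1]
grip_width: 0.0376
grip_force: 0.0
```

```bash
python3 -c "
from p import *
c=ctrl.camera('wrist');np.savez('w4',**c);cv2.imwrite('pics/w4.png',c['pixels'][...,::-1])
a,A=stand('yellow',0);plan(a,A,1)
h=cv2.cvtColor(c['pixels'],cv2.COLOR_RGB2HSV);m=((h[...,0]>14)&(h[...,0]<36)&(h[...,1]>120));m[:,:225]=0;m[:,330:]=0;m[300:]=0
k,l,s,cc=cv2.connectedComponentsWithStats(m.astype(np.uint8));i=1+s[1:,4].argmax();print(s[i],cc[i]);x,y,w,hh,_=s[i]
ce=PL['yellow'][0];rows=[y+10,y+hh//2,y+hh-10];uv=[]
for r in rows:
  q=np.nonzero(l[r]==i)[0];uv+=[[q.min(),r],[q.max()+1,r]]
uv+=[[cc[i][0],y],[cc[i][0],y+hh]]
print(uv);X=wcast(c,uv,ce-A[:,2]*.05,A[:,2]);print(((X-ce)@A*1000).round(1).tolist())"
```

```text
t 13.45 go 0.087 turn 0.003 grip 0.0374 0.0 F [ 0.1  0.3 -0.7]
[-0.0049, 0.0041, 0.0868, -0.002, -0.003, 0.0]
[ 273  145   12  147 1498] [278.8518024  215.57009346]
[[np.int64(274), np.int32(155)], [np.int64(285), np.int32(155)], [np.int64(274), np.int32(218)], [np.int64(285), np.int32(218)], [np.int64(275), np.int32(282)], [np.int64(284), np.int32(282)], [np.float64(278.85180240320426), np.int32(145)], [np.float64(278.85180240320426), np.int32(292)]]
[[53.6, -4.0, -50.0], [53.6, 3.8, -50.0], [6.5, -4.2, -50.0], [6.5, 4.0, -50.0], [-48.1, -3.6, -50.0], [-48.1, 3.7, -50.0], [60.8, -0.6, -50.0], [-57.6, -0.4, -50.0]]
```

View pics/w4.png

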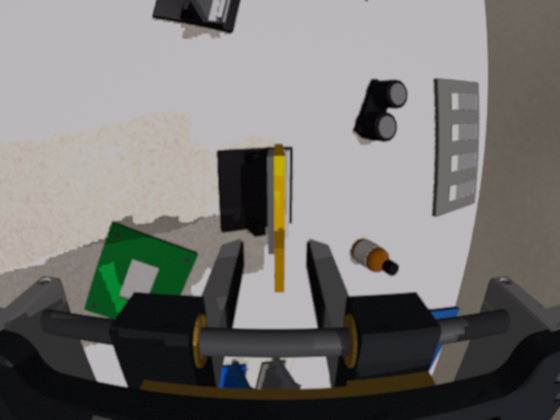

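The yellow plate shows edge-on at columns 274–285, rows 145–292, which matches the estimate to within 1 mm. Small sideways correction, then in and close.

Call:
{"name": "servo_tool", "arguments": {
  "plan": [
    [40,-0.002,0.002,0.012,0,0,0],
    [40,-0.002,0.002,0.015,0,0,0],
    [40,0,0,0.018,0,0,0],
    [40,0,0,0.018,0,0,0],
    [40,0,0,0.014,0,0,0],
    [40,0,0,0.01,0,0,0],
    [40,0,0,0,0,0,0],
    [5,0,0,0,0,0,0]
  ]
}}

```text
time_s: 14.45
ee_pos: [0.5907, 0.0878, 0.0886]
eef_rot: [2.746, -0.002, 1.576]
force: [-0.3, -0.4, -0.3]
grip_width: 0.031
grip_force: 0.0
```

Call:
{"name": "servo_tool", "arguments": {
  "plan": [
    [0,0,0,0,0,0,0],
    [0,0,0,0,0,0,0],
    [0,0,0,0,0,0,0],
    [0,0,0,0,0,0,0],
    [0,0,0,0,0,0,0],
    [0,0,0,0,0,0,0],
    [0,0,0,0,0,0,0],
    [0,0,0,0,0,0,0]
  ]
}}

```text
time_s: 15.45
ee_pos: [0.5907, 0.0878, 0.0885]
eef_rot: [2.746, -0.002, 1.576]
force: [-3.9, 0.4, 6.0]
grip_width: 0.0079
grip_force: 35.0
```

Call:
{"name": "servo_tool", "arguments": {
  "plan": [
    [0,0,0,-0.006,0,0,0],
    [0,0,0,-0.012,0,0,0],
    [0,0,0,-0.02,0,0,0],
    [0,0,0,-0.025,0,0,0],
    [0,0,0,-0.025,0,0,0],
    [0,0,0,-0.025,0,0,0],
    [0,0,0,-0.025,0,0,0],
    [0,0,0,-0.015,0,0,0]
  ]
}}

```text
time_s: 16.45
ee_pos: [0.5311, 0.0872, 0.2309]
eef_rot: [2.745, -0.002, 1.576]
force: [0.1, 0.4, -0.6]
grip_width: 0.0079
grip_force: 35.0
```

```bash
python3 -c "
from p import *
a,A=slot('yellow',.12);print(a);plan(a,A,14)"
```

```text
[ 0.49   -0.1755  0.199 ]
t 16.45 go 0.2678 turn 0.45 grip 0.0079 35.0 F [ 0.1  0.4 -0.6]
[-0.0188, -0.0037, 0.0009, 0.028, -0.003, 0.015]
[-0.0188, -0.0033, 0.001, 0.028, -0.003, 0.015]
[-0.0188, -0.0031, 0.0012, 0.028, -0.003, 0.015]
[-0.0189, -0.0027, 0.0013, 0.028, -0.003, 0.015]
[-0.0189, -0.0024, 0.0015, 0.028, -0.003, 0.015]
[-0.0189, -0.0021, 0.0015, 0.028, -0.003, 0.015]
[-0.019, -0.0017, 0.0017, 0.028, -0.003, 0.015]
[-0.019, -0.0015, 0.0018, 0.028, -0.003, 0.015]
[-0.019, -0.001, 0.0019, 0.028, -0.003, 0.015]
[-0.019, -0.0008, 0.0019, 0.028, -0.003, 0.015]
[-0.019, -0.0004, 0.002, 0.028, -0.003, 0.015]
[-0.0191, 0.0, 0.0021, 0.028, -0.003, 0.015]
[-0.019, 0.0003, 0.0022, 0.028, -0.003, 0.015]
[-0.0189, 0.0006, 0.0022, 0.028, -0.003, 0.015]
```

Call:
{"name": "servo_tool", "arguments": {
  "plan": [
    [0,-0.019,-0.0037,0.001,0.028,-0.003,0.015],
    [0,-0.019,-0.0033,0.001,0.028,-0.003,0.015],
    [0,-0.019,-0.003,0.001,0.028,-0.003,0.015],
    [0,-0.019,-0.0027,0.001,0.028,-0.003,0.015],
    [0,-0.019,-0.0024,0.0015,0.028,-0.003,0.015],
    [0,-0.019,-0.002,0.0015,0.028,-0.003,0.015],
    [0,-0.019,-0.0017,0.0017,0.028,-0.003,0.015],
    [0,-0.019,-0.0015,0.0018,0.028,-0.003,0.015]
  ]
}}

```text
time_s: 17.45
ee_pos: [0.5077, -0.0644, 0.2115]
eef_rot: [2.973, -0.013, 1.454]
force: [0.9, 0.2, -1.3]
grip_width: 0.0079
grip_force: 35.0
```

Call:
{"name": "servo_tool", "arguments": {
  "plan": [
    [0,-0.019,-0.001,0.002,0.028,-0.003,0.015],
    [0,-0.019,-0.0008,0.002,0.028,-0.003,0.015],
    [0,-0.019,-0.0004,0.002,0.028,-0.003,0.015],
    [0,-0.019,0,0.002,0.028,-0.003,0.015],
    [0,-0.019,0,0.002,0.028,-0.003,0.015],
    [0,-0.017,0.0006,0.002,0.028,-0.003,0.015],
    [0,0,0,0,0,0,0],
    [0,0,0,0,0,0,0]
  ]
}}

```text
time_s: 18.45
ee_pos: [0.4907, -0.1741, 0.1982]
eef_rot: [3.14, -0.003, 1.364]
force: [0.5, 1.0, -1.0]
grip_width: 0.008
grip_force: 35.0
```

```bash
python3 -c "
from p import *
c=ctrl.camera('wrist');np.savez('w5',**c);cv2.imwrite('pics/w5.png',c['pixels'][...,::-1])
a,A=slot('yellow',.12);plan(a,A,1)"
```

```text
t 18.5 go 0.0018 turn 0.004 grip 0.0081 35.0 F [-0.3 -0.2 -1.3]
[-0.0016, -0.0004, -0.0007, 0.002, -0.003, 0.003]
```

View pics/w5.png

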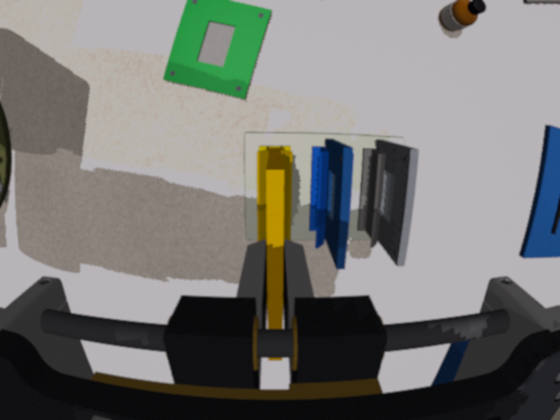

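Over the yellow slot, the plate is at columns 267–284 and the fins at 258–292, so it is centred across. I'll check the lengthwise centring by numbers.

```bash
python3 -c "
from p import *
c=dict(np.load('w5.npz'));o=ctrl.get_obs();B=R.from_euler('xyz',o['eef_rot']).as_matrix();p=np.array(o['ee_pos'])
h=cv2.cvtColor(c['pixels'],cv2.COLOR_RGB2HSV);V=h[...,2]
print('col275',V[140:200,275].tolist());print('col261',V[140:160,261].tolist(),'col289',V[140:160,289].tolist())
for r in(155,180,210):
  m=(h[r,:,0]>14)&(h[r,:,0]<36)&(h[r,:,1]>110); k=np.nonzero(m[230:305])[0]+230; print(r,k.min(),k.max())
t=lambda uv,z:print(((wcast(c,uv,np.array([0,0,z]),np.array([0,0,1.]))-p)@B*1000).round(1).tolist())
t([[258,148],[292,148]],.068);t([[276,r] for r in (165,170,175)],p[2]+.037);t([[246,133]],.01)
"
```

```text
col275 [183, 183, 184, 184, 179, 169, 159, 139, 108, 93, 91, 93, 92, 93, 93, 93, 94, 94, 93, 93, 92, 92, 93, 93, 93, 92, 92, 92, 99, 131, 171, 187, 187, 187, 187, 187, 187, 187, 187, 187, 187, 187, 187, 187, 187, 186, 187, 187, 186, 187, 186, 187, 187, 186, 187, 187, 187, 186, 187, 187]
col261 [184, 184, 184, 184, 178, 167, 167, 179, 185, 176, 152, 131, 126, 126, 127, 126, 127, 126, 127, 126] col289 [185, 184, 184, 184, 180, 172, 172, 181, 184, 178, 162, 147, 143, 145, 146, 144, 135, 121, 113, 112]
155 257 292
180 257 291
210 257 290
[[48.0, -16.4, 130.4], [48.0, 16.0, 130.5]]
[[58.2, 0.0, -36.8], [55.9, 0.0, -36.9], [53.7, 0.0, -36.9]]
[[59.1, -32.8, 188.4]]
```

Call:
{"name": "servo_tool", "arguments": {
  "plan": [
    [0,-0.003,0,0.01,0,0,0],
    [0,0,0,0.014,0,0,0],
    [0,0,0,0.014,0,0,0],
    [0,0,0,0.012,0,0,0],
    [0,0,0,0.01,0,0,0],
    [0,0,0,0.01,0,0,0],
    [0,0,0,0.01,0,0,0],
    [0,0,0,0.008,0,0,0]
  ]
}}

```text
time_s: 19.5
ee_pos: [0.4901, -0.1771, 0.1096]
eef_rot: [3.14, -0.003, 1.364]
force: [0.3, -0.0, -0.9]
grip_width: 0.0082
grip_force: 35.0
```

Call:
{"name": "servo_tool", "arguments": {
  "plan": [
    [0,0,0,0.005,0,0,0],
    [0,0,0,0.005,0,0,0],
    [0,0,0,0.004,0,0,0],
    [0,0,0,0.003,0,0,0],
    [0,0,0,0.003,0,0,0],
    [0,0,0,0.002,0,0,0],
    [0,0,0,0.002,0,0,0],
    [0,0,0,0.001,0,0,0]
  ]
}}

```text
time_s: 20.5
ee_pos: [0.4902, -0.1771, 0.0852]
eef_rot: [3.14, -0.003, 1.364]
force: [0.1, 0.2, -1.3]
grip_width: 0.0079
grip_force: 35.0
```

Call:
{"name": "servo_tool", "arguments": {
  "plan": [
    [0,0,0,0.001,0,0,0],
    [0,0,0,0.001,0,0,0],
    [0,0,0,0.0005,0,0,0],
    [0,0,0,0.0005,0,0,0],
    [0,0,0,0.0005,0,0,0],
    [0,0,0,0.0005,0,0,0],
    [0,0,0,0.0005,0,0,0],
    [0,0,0,0.0005,0,0,0]
  ]
}}

```text
time_s: 21.5
ee_pos: [0.4902, -0.1771, 0.0802]
eef_rot: [3.14, -0.002, 1.364]
force: [0.4, -0.5, -1.2]
grip_width: 0.0076
grip_force: 35.0
```

Call:
{"name": "servo_tool", "arguments": {
  "plan": [
    [0,0,0,0.0005,0,0,0],
    [0,0,0,0.0005,0,0,0],
    [0,0,0,0.0005,0,0,0],
    [0,0,0,0.0005,0,0,0],
    [0,0,0,0,0,0,0],
    [0,0,0,0,0,0,0],
    [0,0,0,0,0,0,0],
    [0,0,0,0,0,0,0]
  ]
}}

```text
time_s: 22.5
ee_pos: [0.4904, -0.177, 0.0791]
eef_rot: [3.14, -0.002, 1.364]
force: [-4.0, 3.0, 9.8]
grip_width: 0.0075
grip_force: 35.0
```

Seated with 10 N of contact at 0.0791. Releasing and withdrawing.

Call:
{"name": "servo_tool", "arguments": {
  "plan": [
    [10,0,0,0,0,0,0],
    [16,0,0,0,0,0,0],
    [22,0,0,0,0,0,0],
    [22,0,0,0,0,0,0],
    [22,0,0,-0.01,0,0,0],
    [22,0,0,-0.025,0,0,0],
    [22,0,0,-0.03,0,0,0],
    [22,0,0,-0.035,0,0,0]
  ]
}}

```text
time_s: 23.5
ee_pos: [0.4899, -0.1772, 0.1797]
eef_rot: [3.14, -0.003, 1.364]
force: [0.3, 0.1, -0.3]
grip_width: 0.0205
grip_force: 0.0
```

Call:
{"name": "servo_tool", "arguments": {
  "plan": [
    [22,0.02,0,-0.02,0,0,0],
    [22,0.03,-0.02,-0.02,0,0,0],
    [22,0.03,-0.02,-0.02,0,0,0],
    [22,0.03,-0.02,-0.02,0,0,0],
    [22,0.03,-0.02,-0.01,0,0,0],
    [22,0.02,-0.01,0,0,0,0],
    [22,0,0,0,0,0,0],
    [22,0,0,0,0,0,0]
  ]
}}

```text
time_s: 24.5
ee_pos: [0.4349, -0.0029, 0.2688]
eef_rot: [3.14, -0.002, 1.363]
force: [0.4, -0.1, 0.1]
grip_width: 0.0205
grip_force: 0.0
```

```bash
python3 -c "
from p import *
print(ctrl.get_obs()['force'])
I=[]
for n in ('scene','top'):
  c=ctrl.camera(n);I.append(c['pixels'][...,::-1]);P=cloud(c)
  h=cv2.cvtColor(c['pixels'],cv2.COLOR_RGB2HSV)
  for k,H in (('blue',(100,130)),('yellow',(14,36))):
    m=(h[...,0]>H[0])&(h[...,0]<H[1])&(h[...,1]>100)&(np.linalg.norm(P[...,:2]-SL[k][:2],axis=-1)<.065)
    q=P[m]; q=q[(q[:,2]>.085)&(q[:,2]<.13)]; A=grasp_rot(SY,0); r=(q-SL[k])@A*1000
    print(n,k,len(q),'ztop',np.percentile(q[:,2],[90,99]).round(4),'along',np.percentile(r[:,0],[1,99]).round(1),'across',np.percentile(r[:,1],[5,95]).round(1))
a=cv2.resize(I[0][90:270,160:400],(400,300));b=cv2.resize(I[1][130:310,190:430],(400,300))
cv2.imwrite('pics/end.png',np.hstack([a,b]))"
```

```text
[ 0.38078698 -0.06306384  0.14483056]
scene blue 329 ztop [0.1167 0.1183] along [-46.5  61.1] across [-1.7  5.2]
scene yellow 358 ztop [0.117  0.1186] along [-48.3  59.7] across [-1.7  5.4]
top blue 232 ztop [0.1193 0.1211] along [-49.  57.] across [-2.2  5.4]
top yellow 202 ztop [0.1192 0.1214] along [-52.4  55.1] across [-1.9  5.5]
```

View pics/end.png

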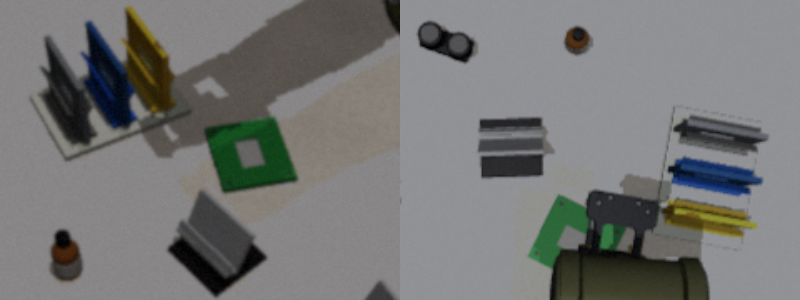

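Both plates stand upright in their slots, blue at about (105,75) and yellow at (148,60) in the left crop, with tops near the expected 0.116 m. The grey plate, bottle and eyepieces are unmoved. One last check of the along-slot centring, against the fins in the same image.

```bash
python3 -c "
from p import *
for n in ('scene','top'):
  c=ctrl.camera(n);P=cloud(c);h=cv2.cvtColor(c['pixels'],cv2.COLOR_RGB2HSV)
  for k,H in (('blue',(100,130)),('yellow',(14,36))):
    m=(h[...,0]>H[0])&(h[...,0]<H[1])&(h[...,1]>100)&(np.linalg.norm(P[...,:2]-SL[k][:2],axis=-1)<.075)
    q=P[m];r=(q-SL[k])@grasp_rot(SY,0)*1000
    f=(q[:,2]<.075)&(q[:,2]>.03)&(abs(r[:,1])>9)&(abs(r[:,1])<19); g=(q[:,2]>.085)&(q[:,2]<.13)
    print(n,k,'fins',np.percentile(r[f,0],[1,99]).round(1),'plate',np.percentile(r[g,0],[1,99]).round(1))
"
```

```text
scene blue fins [-44.3  51.2] plate [-45.4  61.3]
scene yellow fins [-45.9  51.7] plate [-49.  59.]
top blue fins [-50.6  45.9] plate [-50.   57.1]
top yellow fins [-50.8  46.9] plate [-53.3  55.2]
```

```bash
python3 -c "
from station import ctrl
print(ctrl.hand_in())"
```

```text
the job is handed in; nothing more can be done
None
```

The blue and yellow plates stand upright on the floor of their own slots, about 5 mm (blue) and 2.5 mm (yellow) off centre along them; the job is handed in after about 25 s, with the grey plate, bottle and eyepieces left alone.

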